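# Line up the dish under the pipette and set the injector's travel

### The arm

A 6-joint arm with a two-finger parallel gripper is mounted at the origin on the work surface. World frame = base frame: x ahead of the robot, y to its left, z up, the work surface at z = 0. Lengths are in m, angles in degrees, forces in N, time in s.
With the tool pointing down it reaches from about 0.4 to 0.825 m from the base axis. Payload 7 kg.
Tool frame: the origin (TCP) lies midway between the tips of the shut fingers; the grasp point (between the pads) lies ctrl.tcp_to_grasp behind it (ctrl.tcp_to_grasp is the distance from the TCP to the grasp point, in m); y points along the fingers, z is the direction in which the jaws open and shut, and the axes are right-handed (so a half turn about y gives the same grasp; the last joint's range is limited). The gripper opens to 88 mm and grips with 3 to 60 N. Pads are 19 mm wide; open, the fingers measure 130 mm over their backs; the gripper's body (78 mm by 193 mm) begins 47 mm behind the grasp point.
Start: joints at [84.231, 20.546, 0.682, 0, -70.136, -16.507], TCP at [0.256, 0.625, 0.227] pointing down, gripper open.
Joint ranges: [-176.03, 176.03], [-82.01, 121.73], [-58.28, 71.71], [-173.87, 95.51], [-174.79, -0.11], [-173.66, 173.66]. Speed limits (degrees/s): [136.94, 136.94, 172.46, 180, 180, 180].

### API

Orientations are given as [roll, pitch, yaw] about the fixed x, y, z axes, in that order (R = Rz(yaw) Ry(pitch) Rx(roll)).
In Python, from plant import ctrl, snapshot, silhouettes gives the robot as it stands.
- The arm moves only by the shell command python3 -m pendant 'ROWS'. ROWS is JSON, a list that holds one entry, the list of rows, each a list of 7 numbers: the shift along the tool's x, y, z in cm, then the turn, a rotation vector about the tool's x, y, z in degrees, then the opening, from 0 (shut) to 1 (fully open). In form: [[[x, y, z, rx, ry, rz, hand], ...]]. A call has 1 to 12 rows; each row shifts and turns the commanded pose from where the row before left it, along the tool's axes as they then stand; what a row does not reach is not made up. A row lasts 1/12 s, in which the tool goes at most 41.7 mm and 7.16 degrees, less where a joint would pass 70% of its speed; a pose out of reach is approached as far as the arm can. A call with a gripper value outside its range is refused whole. The fingers move at their own pace and stop on an object; the grip force is fixed at half the most. Time passes only in rows, so rows that do not move let the fingers close. It gives the time, the measured TCP pose, the force and the opening at its end, in the units of the state.
- ctrl.get_obs(): the state, without advancing time (a new reading comes with each control period).
- snapshot(name): name is "side" or "top" or "wrist"; returns a dict with "image" (384x512x3 uint8, red, green, blue), "camera_matrix" (3x3 intrinsics, pixels), "eye" and "orientation" of the camera in the world; the wrist camera has in their place "mount" (4x4, takes a point from camera to tool coordinates, whose origin is the TCP and whose axes are the tool frame's). Camera axes: x right, y down, z forward; pixel columns grow to the right and rows downward; lengths in m; the calibration is good to about 2 mm. A picture is of the moment at which its call begins: read the wrist's pose just before it. There is no depth.
- ctrl.close_job(): hands the job in, once; it reports no verdict.
Trained networks look in a picture, given as the dict that the camera call returned (one of the last four; its "shot" number tells which), for a name from the list of things; names that differ only in an ending like _2 or _b are one class to them, and where a whole thing is asked for, a point or a joint stands for the part that bears it (a point fixed in the world has none). Each returns a list of dicts, best first, with "confidence" (0 to 1); they miss things now and then, are a little off and sometimes report something else, mostly with a low value. They report only what shows in the picture. A call takes as long as a camera call. They do not tell look-alikes from the thing itself.
- silhouettes(picture, thing): "mask" (384x512 bool, what is visible of it) and "bbox" ([left, top, width, height] in pixels, round what is visible of it).
The state is a dict: "clock": time; "joint_pos": joint angles; "qvel": joint speeds; "tau": joint torques, N m; "tool_pos": TCP position; "orientation": TCP orientation; "force": force on the tool from outside, world axes, zero at the start; "moment": the same for the moment, N m; "opening": finger opening in m.
Only numpy, scipy, OpenCV 4.12 (cv2) and the standard library are available. Lean on these libraries where they do the work, as an engineer would, in place of code of your own. Each camera call takes 0.05 s, during which the arm holds its last target.

### The job

Slide the dish carrier over the lit stage by its black grip, never lifting it and never touching the pipette, until the red tip of the parked glass pipette stands over the inside of the blue ring printed in the dish, and let the carrier go. Then set the syringe injector's travel: wind its handwheel clockwise until it is against its stop, back it off exactly two full turns, and finish there with the wheel's upright handle still held in the gripper. Leave the oil bottle, the capillary case and the spare dish where they are.

Things in the scene. Friction and masses are not known exactly. Their poses are not given: they have to be found in the camera images.
- carrier: Aluminium dish carrier, a loose flat plate 150 x 70 mm and 6 mm thick, about 0.3 kg, lying on the flat lit stage (an ivory box 260 x 260 mm whose top is 50 mm above the table) and free to slide and turn on it. Origin at the centre of its underside; x runs along its length from the grip (-x end) to the dish (+x end), z up. A retaining ring 4 mm high round the dish is centred 35 mm along +x.
- carrier_grip (a point): Middle of the carrier's black upright grip fin: 40 mm long along the carrier's x, 14 mm thick along its y, 36 mm high; this point is 18 mm above the carrier plate and 18 mm below the fin's top. Same axes as the carrier. Pinch it from above across the 14 mm.
- dish: Clear low-walled dish, 50 mm across and 8 mm high, 20 g, lying loose but located inside the carrier's retaining ring and riding with it. Origin at the centre of its underside. It may lie turned any way in the ring.
- ring_mark (a point): Centre of the blue ring (11 mm across) printed on the floor of the dish, 10 mm from the dish's centre along the dish's own x, 2 mm above its underside.
- manipulator: Fixed micromanipulator on a magnetic foot (55 x 48 mm), standing on the table close beside the stage, on its left as seen from the robot, 0.21 m tall; its holder rod comes down at 30 degrees over the stage and carries the glass pipette. Must not be touched. Origin at the centre of the foot's underside.
- pipette_tip (a point): Red-dyed lowest point of the glass pipette. It is fixed, 18 mm above the stage's top and 4 mm above the rim of the dish, so that the dish slides freely beneath it. From the tip the pipette and rod rise towards the manipulator, to the left and a little away from the robot.
- handwheel (a joint): Turn of the injector's handwheel in rad: 0 at the stop (plunger fully in), growing as it is backed off counter-clockwise seen from above, 6.283 per turn, 31.4 at the far end. The wheel does not rise or sink; only the plunger crosshead below moves, 4 mm a turn. It turns with a steady friction of about 0.1 N m (2.5 N at the handle) and stays where it is left; the stop is hard.
- wheel_centre (a point): Point on the upright axis of the handwheel, 230 mm above the table, level with the middle of the handle. The wheel (black rim 95 mm across, its top 202 mm above the table) is carried on top of the syringe injector, a frame bolted to the bench on a 110 mm square base.
- handle: The handwheel's upright revolving handle: dark sleeve 16 mm in diameter and 44 mm high, standing on the rim with its axis 42 mm from the wheel's axis. Origin at its centre (230 mm above the table, 22 mm below its top). The sleeve spins freely on its own pin, so that a gripper can carry it round in a circle without turning; its own yaw means nothing.
- oil_bottle: Bystander: capped amber bottle, 44 mm across and 85 mm high, beyond the injector. Origin at the centre of its underside.
- capillary_case: Bystander: flat case of glass capillaries, 105 x 55 x 24 mm, on the robot's side of the injector. Origin at the centre of its underside.
- spare_dish: Bystander: lidded dish, 63 mm across and 15 mm high, on the table on the robot's side of the stage. Origin at the centre of its underside.
There are look-alikes about, which are no part of the job. What is shaped like the dish but turquoise is not meant.

How it is judged:
By the outcome, as a careful person would: the job done as asked, in the order asked, and still so for the second after the job is handed in, while the arm keeps its last pose, push and grip.
It also fails if it takes over 67 s, if anything falls off the work surface, if the arm or the gripper's body presses on something with over 40 N, if the wrist force passes 120 N, or if a joint passes its speed limit or range.

## Working session

There is one attempt and no reset: what is moved stays moved. The work goes in short steps, Python scripts to look and compute and a shell command to move; the robot and the scene stay as the last step left them, time stands still between calls to the robot, and variables do not carry over. Pictures are saved under pics/ and viewed, and the job is handed in when it is done.

```bash
ls; mkdir -p pics
python3 - <<'E'
from plant import ctrl, snapshot, silhouettes
import cv2,numpy as np
o=ctrl.get_obs();print(o, ctrl.tcp_to_grasp)
for n in ["side","top","wrist"]:
    s=snapshot(n);cv2.imwrite(f"pics/{n}0.png",s["image"][:,:,::-1])
    print(n,{k:np.round(v,4).tolist() for k,v in s.items() if k not in("image","shot")})
print(ctrl.get_obs()["clock"])
E
```

```text
pics
{'clock': 0.0, 'joint_pos': array([ 8.42303164e+01,  2.05915339e+01,  6.33454004e-01, -1.95660730e-02,
       -7.01361445e+01, -1.65067825e+01]), 'qvel': array([ 0.01132353, -0.00484538,  0.03077688, -0.06994948, -0.11756225,
        0.05776439]), 'tau': array([-2.07930789e-03, -5.82718277e+01,  2.93066365e+01,  6.99753195e+00,
        7.07507323e-03, -1.52584389e-04]), 'tool_pos': array([0.25572001, 0.6241525 , 0.22562089]), 'orientation': array([-8.99044325e+01,  9.13914097e-03,  1.57716878e+02]), 'force': array([-0.23683071, -1.22842381,  0.02743843]), 'moment': array([-0.01261472,  0.0714418 , -0.01080626]), 'opening': 0.08755518200599426} 0.0188
side {'camera_matrix': [[442.0031, 0.0, 253.539], [0.0, 442.0031, 191.2256], [0.0, 0.0, 1.0]], 'eye': [0.2612, -0.8075, 1.0143], 'orientation': [-136.5478, 0.8507, -21.4568]}
top {'camera_matrix': [[364.3601, 0.0, 256.7199], [0.0, 364.3601, 186.181], [0.0, 0.0, 1.0]], 'eye': [0.3181, -0.0259, 1.2809], 'orientation': [-168.6192, -0.761, -88.8794]}
wrist {'camera_matrix': [[340.3505, 0.0, 259.1597], [0.0, 340.3505, 190.6236], [0.0, 0.0, 1.0]], 'mount': [[-0.0007, 0.9588, 0.284, -0.0757], [-0.0005, -0.284, 0.9588, -0.1588], [1.0, 0.0006, 0.0007, -0.0008], [0.0, 0.0, 0.0, 1.0]]}
0.15
```

View pics/side0.png

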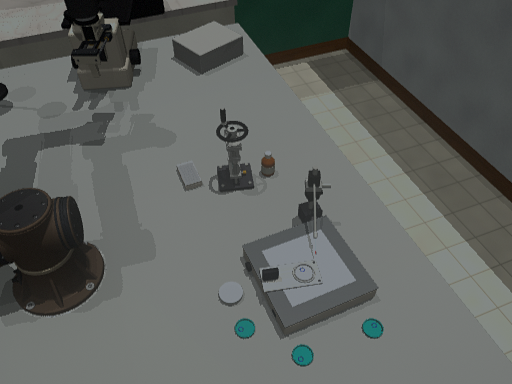

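View pics/top0.png

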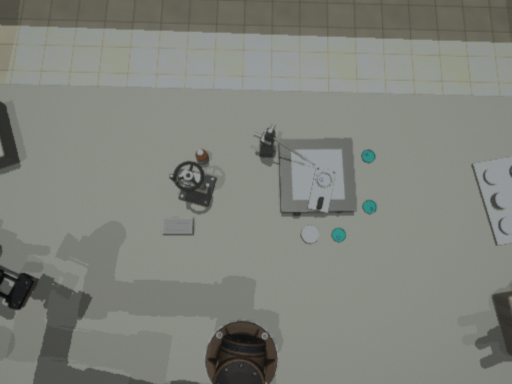

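View pics/wrist0.png

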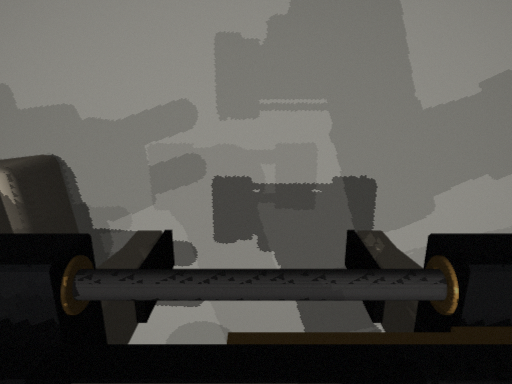

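```bash
cat > h.py <<'E'
from plant import ctrl, snapshot, silhouettes
import cv2,numpy as np
from scipy.spatial.transform import Rotation as R
def rot(o): return R.from_euler('xyz',o,degrees=True).as_matrix()
def snap(n):
    o=ctrl.get_obs(); s=snapshot(n)
    if n=="wrist":
        T=np.eye(4);T[:3,:3]=rot(o["orientation"]);T[:3,3]=o["tool_pos"]
        M=T@np.array(s["mount"]); s["C"]=M[:3,3];s["Rm"]=M[:3,:3]
    else: s["C"]=np.array(s["eye"]);s["Rm"]=rot(s["orientation"])
    return s
def cam(s): return s["C"],s["Rm"],np.array(s["camera_matrix"])
def proj(s,p):
    C,Rm,K=cam(s);q=K@(Rm.T@(np.array(p)-C));return q[:2]/q[2]
def ray(s,uv):
    C,Rm,K=cam(s);d=Rm@np.linalg.inv(K)@np.array([uv[0],uv[1],1.]);return C,d/np.linalg.norm(d)
def onz(s,uv,z):
    C,d=ray(s,uv);return C+d*(z-C[2])/d[2]
def tri(l):
    A=np.zeros((3,3));b=np.zeros(3);rs=[ray(*x) for x in l]
    for C,d in rs:
        P=np.eye(3)-np.outer(d,d);A+=P;b+=P@C
    X=np.linalg.solve(A,b);return X,[1000*np.linalg.norm((np.eye(3)-np.outer(d,d))@(X-C)) for C,d in rs]
def crop(s,u0,v0,w,h,k,name):
    im=s["image"][v0:v0+h,u0:u0+w,::-1]
    cv2.imwrite("pics/"+name,cv2.resize(im,None,fx=k,fy=k,interpolation=cv2.INTER_CUBIC))
def sil(s,t):
    return silhouettes(s,t)
def cen(m):
    v,u=np.nonzero(m);return np.array([u.mean(),v.mean()])
E
python3 - <<'E'
from h import *
t=snap("top");s=snap("side")
print(proj(t,[0.256,0.625,0.22]))
crop(t,240,110,150,140,5,"topc.png");crop(s,200,150,200,220,2.7,"sidec.png")
for n in ["carrier","carrier_grip","dish","handwheel","handle","manipulator","pipette_tip","ring_mark","oil_bottle","capillary_case","spare_dish"]:
  for nm,p in(("top",t),("side",s)):
    try: print(n,nm,[(round(x["confidence"],2),x["bbox"],np.round(cen(x["mask"]),1).tolist()) for x in sil(p,n)[:4]])
    except Exception as e: print(n,nm,repr(e)[:100])
print(ctrl.get_obs()["clock"])
E
```

```text
[ 19.21698758 277.4791736 ]
carrier top [(0.96, [310.0, 167.1, 23.4, 46.4], [320.8, 192.5])]
carrier side []
carrier_grip top [(0.65, [306.1, 165.2, 28.6, 47.4], [320.8, 193.1])]
carrier_grip side [(0.66, [260.4, 260.0, 64.5, 32.9], [286.7, 276.9])]
dish top [(0.64, [362.8, 199.5, 11.1, 15.5], [369.2, 206.4]), (0.56, [363.0, 151.1, 14.7, 12.4], [368.0, 156.0]), (0.48, [331.2, 228.6, 14.3, 12.3], [338.8, 234.6])]
dish side [(0.91, [360.8, 317.0, 21.7, 21.6], [372.1, 328.3]), (0.88, [291.2, 346.3, 21.4, 18.9], [302.4, 355.2]), (0.84, [233.4, 318.6, 22.9, 20.3], [244.4, 328.2]), (0.78, [293.9, 264.1, 17.8, 15.6], [303.6, 271.8])]
handwheel top [(0.6, [168.6, 160.8, 33.3, 27.0], [186.4, 174.8])]
handwheel side [(0.65, [216.7, 108.2, 30.1, 34.9], [230.2, 128.5])]
handle top [(0.57, [169.8, 160.4, 49.3, 43.4], [193.4, 183.7]), (0.54, [171.8, 176.5, 7.2, 4.3], [172.2, 177.2])]
handle side []
manipulator top [(0.72, [251.9, 123.4, 55.2, 33.9], [267.8, 142.1])]
manipulator side [(0.9, [296.7, 167.2, 35.5, 71.5], [312.0, 199.3]), (0.16, [177.6, 161.4, 21.3, 26.8], [188.7, 174.8])]
pipette_tip 
[... 503 characters left out ...]
 [303.6, 272.1]), (0.64, [238.6, 318.2, 12.9, 19.7], [244.2, 328.4])]
oil_bottle top [(0.51, [193.1, 149.5, 16.1, 17.2], [201.4, 156.5]), (0.22, [306.8, 165.1, 31.1, 46.3], [320.6, 192.6])]
oil_bottle side [(0.86, [260.3, 146.3, 16.6, 31.3], [267.4, 164.5])]
capillary_case top [(0.69, [161.1, 216.9, 33.2, 20.2], [177.0, 225.5]), (0.45, [303.3, 227.3, 18.1, 14.6], [309.6, 234.4]), (0.15, [169.1, 176.7, 10.0, 4.9], [172.3, 177.5])]
capillary_case side [(0.71, [262.7, 147.3, 12.7, 28.7], [267.6, 164.4]), (0.66, [178.5, 159.7, 23.6, 32.4], [189.1, 175.1])]
spare_dish top [(0.68, [302.7, 227.9, 17.7, 14.3], [309.7, 233.9])]
spare_dish side [(0.83, [219.0, 280.5, 23.2, 24.9], [230.5, 292.9])]
1.35
```

View pics/topc.png

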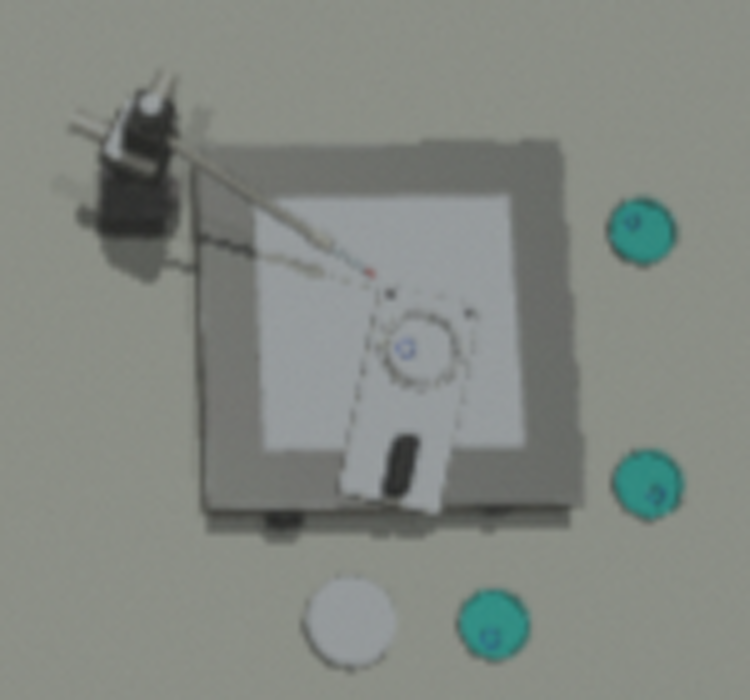

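View pics/sidec.png

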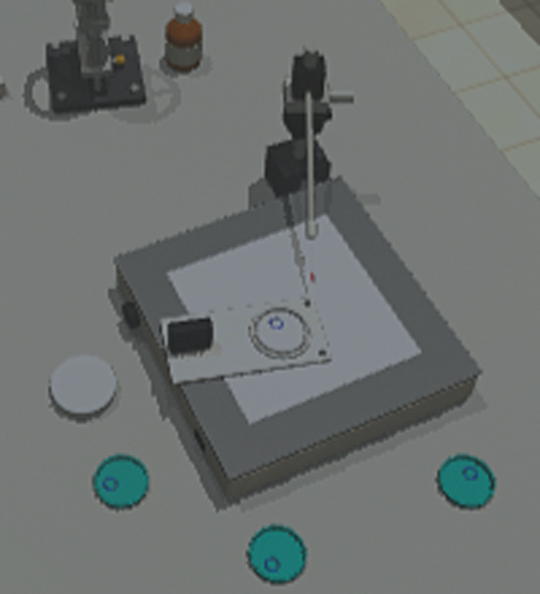

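Run:
```python
from h import *
t=snap("top");s=snap("side")
print("tip",tri([(t,(314,164.4)),(s,(315.9,252.6))]))
print("tip on z", onz(t,(314,164.4),.068),onz(s,(315.9,252.6),.068))
print("ring",tri([(t,(321,179.6)),(s,(302.6,269.6))]), onz(t,(321,179.6),.058),onz(s,(302.6,269.6),.058))
for nm,uv in dict(c1=(340,490),c2=(440,512),c3=(381,288),c4=(478,312),dish=(422,350)).items():
    print(nm,onz(t,np.array(uv)/5+[240,110],.056))
print("grip top/bot (z=.092 far/near)",onz(t,np.array((405,437))/5+[240,110],.092),onz(t,np.array((397,492))/5+[240,110],.092))
crop(t,150,140,80,110,6,"topw.png");crop(s,165,90,120,120,5,"sidew.png")
```

```text
tip (array([ 0.64489502, -0.23340492,  0.06712124]), [np.float64(1.1881889848653253), np.float64(1.188188984865269)])
tip on z [ 0.64344709 -0.23299803  0.068     ] [ 0.64579643 -0.23393404  0.068     ]
ring (array([ 0.59497884, -0.25944569,  0.05299941]), [np.float64(1.2435418412300896), np.float64(1.2435418412299806)]) [ 0.59259813 -0.2582435   0.058     ] [ 0.59453195 -0.26231756  0.058     ]
c1 [ 0.49328003 -0.2128745   0.056     ]
c2 [ 0.47969687 -0.28065767  0.056     ]
c3 [ 0.63536226 -0.24257047  0.056     ]
c4 [ 0.6197521  -0.30973403  0.056     ]
dish [ 0.59189774 -0.27035824  0.056     ]
grip top/bot (z=.092 far/near) [ 0.52449997 -0.25085654  0.092     ] [ 0.48760852 -0.24500761  0.092     ]
```

View pics/topw.png

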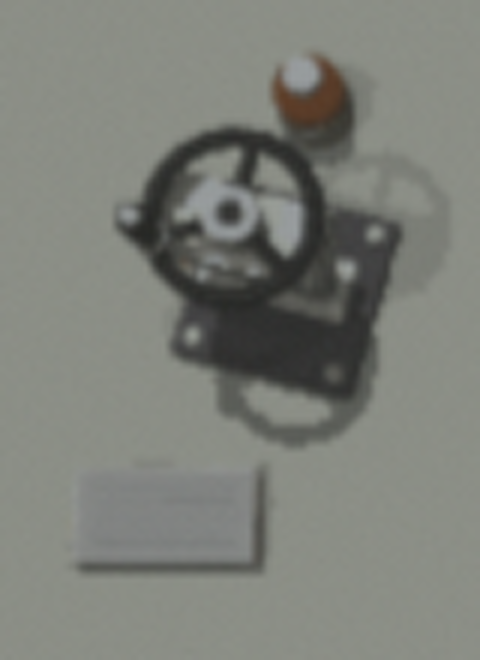

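View pics/sidew.png

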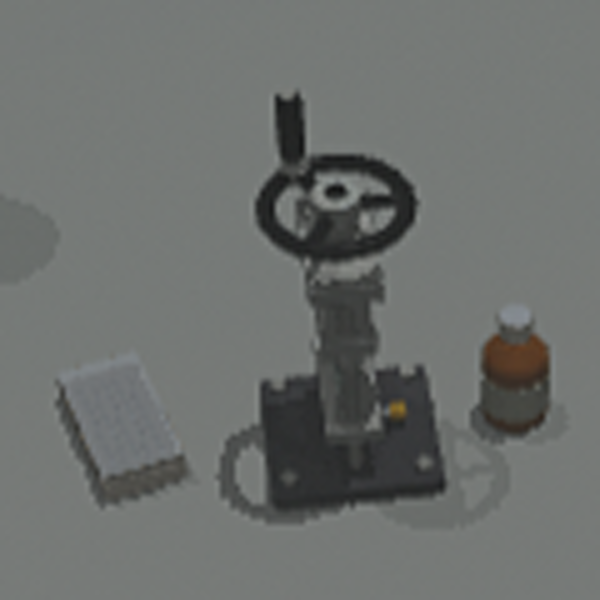

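```bash
cat >> h.py <<'E'
def togo(p,yaw=None):
    o=ctrl.get_obs();Rm=rot(o["orientation"])
    d=Rm.T@(np.array(p)-o["tool_pos"])*100
    print("clock",round(o["clock"],2),"tool cm",np.round(d,2),"pos",np.round(o["tool_pos"],4),"rpy",np.round(o["orientation"],2),"F",np.round(o["force"],1),"op",round(o["opening"],4))
    if yaw is not None: print("turn ry (=-(dyaw))",round(-((yaw-o["orientation"][2]+180)%360-180),2))
E
python3 - <<'E'
from h import *
t=snap("top");
print("hub",onz(t,(188.3,175.3),.205),"handle",onz(t,(171.3,175.8),.252))
togo([.47,-.24,.30],-11.7)
E
```

```text
hub [0.56387797 0.17151743 0.205     ] handle [0.55055219 0.21177635 0.252     ]
clock 1.5 tool cm [-52.59  -7.34  71.89] pos [0.2559 0.6246 0.2265] rpy [-90.     0.   157.72] F [-0.  -0.1  0.8] op 0.0877
turn ry (=-(dyaw)) 169.42
```

```bash
python3 -m pendant '[[[0,-3,0,0,0,0,1],[0,-3,0,0,0,0,1],[-1,-1.4,1.4,0,0,0,1],[-2.2,0,3,0,0,0,1],[-2.2,0,3,0,0,0,1],[-2.2,0,3,0,0,0,1],[-2.2,0,3,0,0,0,1],[-2.2,0,3,0,0,0,1],[-2.2,0,3,0,0,0,1],[-2.2,0,3,0,0,0,1],[-2.2,0,3,0,0,0,1],[-2.2,0,3,0,0,0,1]]]'
python3 -m pendant '[[[-2.2,0,3,0,0,0,1],[-2.2,0,3,0,0,0,1],[-2.2,0,3,0,0,0,1],[-2.2,0,3,0,7,0,1],[-2,0,3.1,0,7,0,1],[-1.6,0,3.3,0,7,0,1],[-1.2,0,3.4,0,7,0,1],[-0.8,0,3.5,0,7,0,1],[-0.4,0,3.6,0,7,0,1],[0,0,3.6,0,7,0,1],[0.4,0,3.6,0,7,0,0.5],[0,0,0,0,7,0,0.5]]]'
python3 -c "
from h import *
togo([.47,-.24,.30],-11.7)"
```

```text
clock: 2.5
tool_pos: [0.3407, 0.2811, 0.3008]
orientation: [-90.0, 0.0, 157.7]
force: [0.9, -0.3, 0.9]
opening: 0.0876
clock: 3.5
tool_pos: [0.2413, -0.0426, 0.3016]
orientation: [-90.3, -0.3, 95.4]
force: [0.8, 0.7, -0.4]
opening: 0.0793
clock 3.5 tool cm [-21.82   0.17 -20.89] pos [ 0.2413 -0.0426  0.3016] rpy [-90.34  -0.29  95.45] F [ 0.8  0.7 -0.4] op 0.0793
turn ry (=-(dyaw)) 107.15
```

```bash
python3 -m pendant '[[[-2.7,0,-2.6,0,0,0,0.5],[-2.7,0,-2.6,0,0,0,0.5],[-2.7,0,-2.6,0,0,0,0.5],[-2.7,0,-2.6,0,0,0,0.5],[-2.7,0,-2.6,0,0,0,0.5],[-2.7,0,-2.6,0,0,0,0.5],[-2.7,0,-2.6,0,0,0,0.5],[-2.7,0,-2.6,0,0,0,0.5],[0,0,0,0,7,0,0.5],[0,0,0,0,7,0,0.5],[0,0,0,0,7,0,0.5],[0,0,0,0,7,0,0.5]]]'
python3 -m pendant '[[[0,0,0,0,7,0,0.5],[0,0,0,0,7,0,0.5],[0,0,0,0,7,0,0.5],[0,0,0,0,7,0,0.5],[0,0,0,0,7,0,0.5],[0,0,0,0,7,0,0.5],[0,0,0,0,7,0,0.5],[0,0,0,0,7,0,0.5],[0,0,0,0,7,0,0.5],[0,0,0,0,7,0,0.5],[0,0,0,0,7,0,0.5],[0,0,0,0,0,0,0.5]]]'
python3 -c "
from h import *
s=snap('wrist');cv2.imwrite('pics/w1.png',s['image'][:,:,::-1])
togo([.47,-.24,.30],-11.7)"
```

```text
clock: 4.5
tool_pos: [0.4607, -0.2218, 0.3013]
orientation: [-90.0, 0.0, 67.4]
force: [-0.6, 0.1, -0.3]
opening: 0.044
clock: 5.5
tool_pos: [0.4606, -0.2214, 0.3018]
orientation: [-90.0, -0.0, -9.5]
force: [0.2, -0.6, 0.4]
opening: 0.044
clock 5.55 tool cm [ 1.23  0.18 -1.69] pos [ 0.4606 -0.2214  0.3018] rpy [-9.00e+01 -2.00e-02 -9.11e+00] F [ 0.1 -0.1  0.3] op 0.0438
turn ry (=-(dyaw)) 2.59
```

View pics/w1.png

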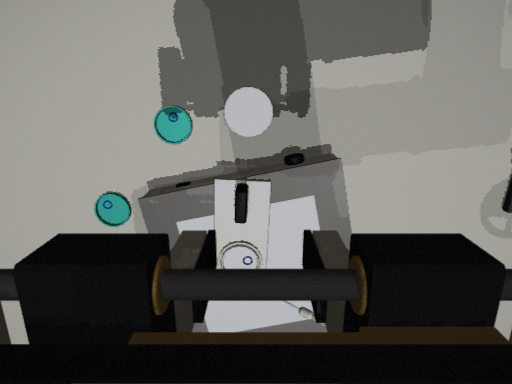

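Run:
```python
from h import *
s=snap('wrist');crop(s,190,165,140,160,5,"w1c.png")
for n in("carrier_grip","carrier","dish"):
    print(n,[(round(x["confidence"],2),x["bbox"],np.round(cen(x["mask"]),1).tolist()) for x in sil(s,n)[:4]])
```

```text
carrier_grip [(0.9, [214.9, 178.9, 57.1, 87.4], [241.9, 215.1])]
carrier [(0.67, [216.1, 179.8, 52.6, 88.1], [241.8, 215.2])]
dish [(0.68, [156.4, 106.4, 35.3, 38.7], [173.0, 123.4]), (0.62, [218.3, 243.5, 41.6, 24.1], [239.2, 257.3]), (0.61, [97.8, 191.1, 34.5, 34.9], [112.1, 208.3])]
```

View pics/w1c.png

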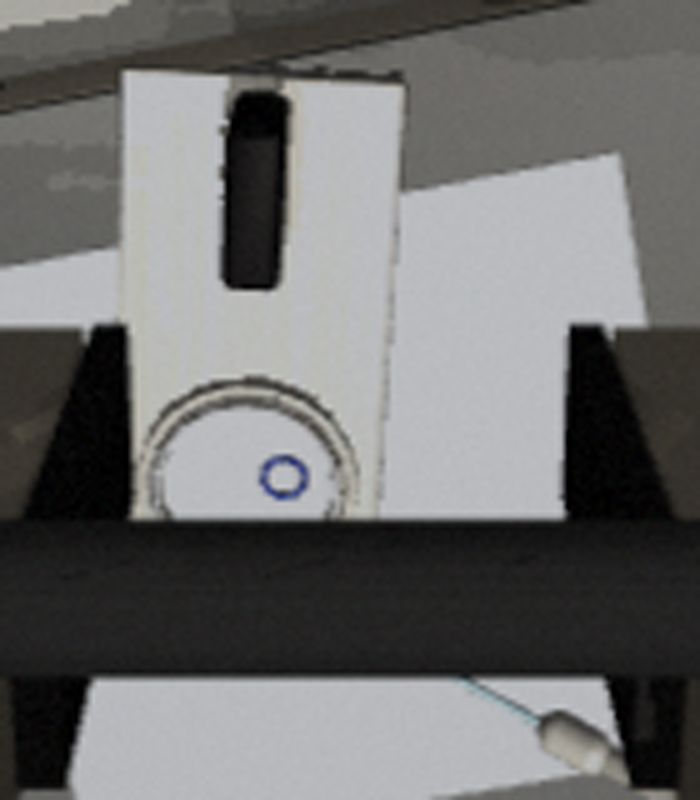

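Run:
```python
from h import *
s=snap('wrist')
f=lambda uv,z:onz(s,np.array(uv)/5+[190,165],z)
print("grip",f((254,214),.092)); print("ends",f((258,138),.092),f((252,290),.092))
L=[f((123,72),.056),f((132,520),.056)];Rr=[f((404,85),.056),f((378,520),.056)]
for a in (L,Rr):
    d=a[1]-a[0];print(a,np.degrees(np.arctan2(d[1],d[0])))
d=L[0]-Rr[0];print("end edge yaw",np.degrees(np.arctan2(d[1],d[0]))-90,np.linalg.norm(d))
print("ring",f((284,477),.058),"dish",f((250,490),.058))
```

```text
grip [ 0.50874268 -0.24943237  0.092     ]
ends [ 0.49095564 -0.24541304  0.092     ] [ 0.5270859  -0.25310201  0.092     ]
[array([ 0.47952566, -0.27888135,  0.056     ]), array([ 0.6007213 , -0.30030803,  0.056     ])] -10.025956947123339
[array([ 0.49359126, -0.21124309,  0.056     ]), array([ 0.6109568 , -0.23568531,  0.056     ])] -11.764109103134498
end edge yaw -191.74741267021977 0.06908527654819882
ring [ 0.59348736 -0.25801201  0.058     ] dish [ 0.59583239 -0.26748357  0.058     ]
```

```bash
python3 -c "
from h import *
togo([.5085,-.249,.064],-11.5)"
```

```text
clock 5.8 tool cm [ 5.16 23.77 -1.97] pos [ 0.4606 -0.2214  0.3017] rpy [-90.    -0.    -9.09] F [-0.5 -0.3  0. ] op 0.0441
turn ry (=-(dyaw)) 2.41
```

```bash
python3 -m pendant '[[[2.6,0,-1,0,1.2,0,0.5],[2.5,0,-1,0,1.2,0,0.5],[0,3,0,0,0,0,0.5],[0,3,0,0,0,0,0.5],[0,3,0,0,0,0,0.5],[0,3,0,0,0,0,0.5],[0,3,0,0,0,0,0.5],[0,0,0,0,0,0,0.5]]]'
python3 -c "
from h import *
s=snap('wrist');cv2.imwrite('pics/w2.png',s['image'][:,:,::-1])
togo([.5085,-.249,.064],-11.5)"
```

```text
clock: 6.47
tool_pos: [0.5039, -0.2488, 0.1458]
orientation: [-90.0, 0.5, -11.6]
force: [-1.9, 0.7, -0.8]
opening: 0.0434
clock 6.52 tool cm [0.34 8.51 0.11] pos [ 0.5055 -0.2495  0.1491] rpy [-90.01   0.36 -11.58] F [0.7 0.2 0.7] op 0.0436
turn ry (=-(dyaw)) -0.08
```

View pics/w2.png

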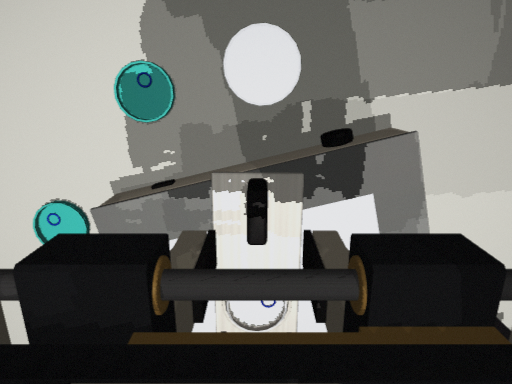

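```bash
python3 -m pendant '[[[0.2,3,0.1,0,0,0,0.5],[0,3,0,0,0,0,0.5],[0,1.5,0,0,0,0,0.5],[0,0.5,0,0,0,0,0.5],[0,0,0,0,0,0,0.5],[0,0,0,0,0,0,0.5]]]'
python3 -c "
from h import *
togo([.5085,-.249,.064],-11.5)"
```

```text
clock: 7.02
tool_pos: [0.5111, -0.2496, 0.0737]
orientation: [-90.0, -0.1, -11.6]
force: [-0.4, -0.2, 0.1]
opening: 0.0442
clock 7.02 tool cm [-0.27  0.97  0.01] pos [ 0.5111 -0.2496  0.0737] rpy [-90.02  -0.14 -11.57] F [-0.4 -0.2  0.1] op 0.0442
turn ry (=-(dyaw)) -0.07
```

```bash
python3 -m pendant '[[[0,0.9,0,0,0,0,0.5],[0,0,0,0,0,0,0.5],[0,0,0,0,0,0,0],[0,0,0,0,0,0,0],[0,0,0,0,0,0,0],[0,0,0,0,0,0,0],[0,0,0,0,0,0,0]]]'
python3 - <<'E'
from h import *
togo([.5085,-.249,.064],-11.5)
t=snap("top");s=snap("side")
crop(t,285,150,60,70,8,"t3.png");crop(s,250,230,90,70,8,"s3.png")
E
```

```text
clock: 7.6
tool_pos: [0.5097, -0.2494, 0.0629]
orientation: [-90.0, -0.0, -11.6]
force: [-1.3, -2.4, 1.0]
opening: 0.0163
clock 7.6 tool cm [-0.12 -0.11  0.01] pos [ 0.5097 -0.2494  0.0629] rpy [-9.001e+01 -1.000e-02 -1.162e+01] F [-1.3 -2.4  1. ] op 0.0163
turn ry (=-(dyaw)) -0.12
```

View pics/t3.png

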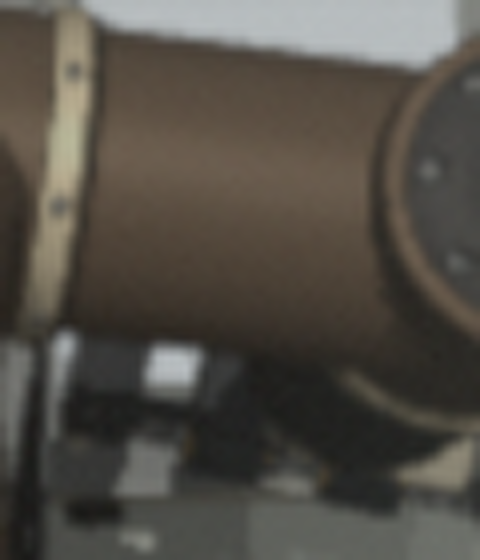

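View pics/s3.png

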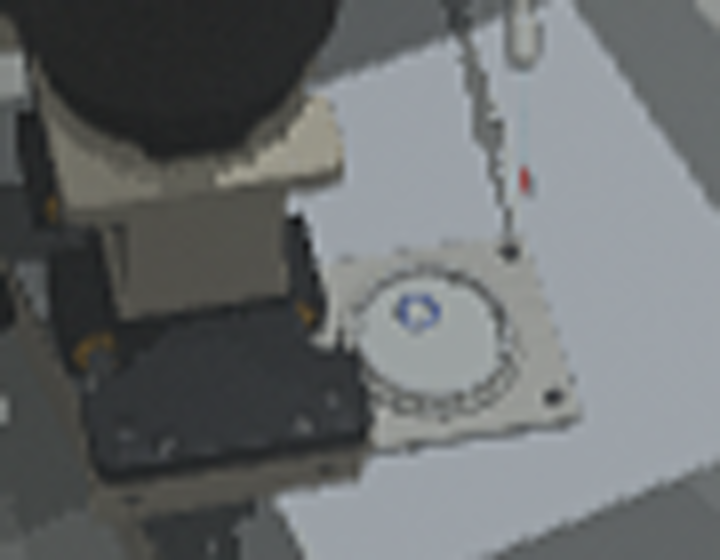

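Run:
```python
from h import *
s=snap("side")
f=lambda uv,z:onz(s,np.array(uv)/8+[250,230],z)
a=f((526,190),.068);b=f((418,311),.058);print(a,b,a-b)
d=np.array([.0512,.0265,0]);o=ctrl.get_obs();print(o["opening"],rot(o["orientation"]).T@d*100)
```

```text
[ 0.64378228 -0.23703631  0.068     ] [ 0.59465766 -0.26001625  0.058     ] [0.04912462 0.02297994 0.01      ]
0.013825624118838597 [ 4.48157424e+00 -3.43668268e-04  3.62662270e+00]
```

```bash
python3 -m pendant '[[[0.2,0,0.15,0,0,0,0],[0.4,0,0.3,0,0,0,0],[0.4,0,0.3,0,0,0,0],[0.4,0,0.3,0,0,0,0],[0.4,0,0.3,0,0,0,0],[0.4,0,0.3,0,0,0,0],[0.4,0,0.3,0,0,0,0],[0.4,0,0.3,0,0,0,0],[0.4,0,0.3,0,0,0,0],[0.4,0,0.3,0,0,0,0],[0.3,0,0.2,0,0,0,0],[0,0,0,0,0,0,0]]]'
python3 - <<'E'
from h import *
togo([.5592,-.2254,.063])
s=snap("side");crop(s,270,225,80,60,9,"s4.png")
s=snap("wrist");cv2.imwrite('pics/w4.png',s['image'][:,:,::-1])
E
```

```text
clock: 8.75
tool_pos: [0.5564, -0.2275, 0.0629]
orientation: [-90.0, 0.0, -11.6]
force: [-2.4, -0.3, 4.4]
opening: 0.0142
clock 8.75 tool cm [ 0.23 -0.01  0.26] pos [ 0.5564 -0.2275  0.0629] rpy [-9.002e+01  1.000e-02 -1.161e+01] F [-2.4 -0.3  4.4] op 0.0142
```

View pics/s4.png

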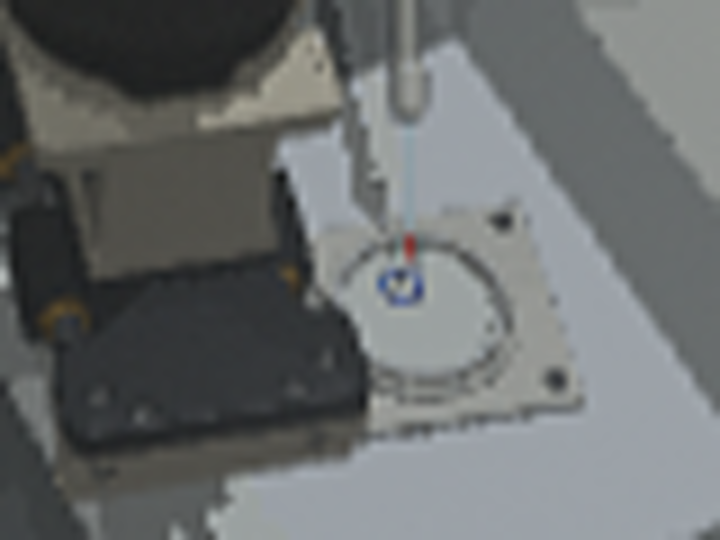

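View pics/w4.png

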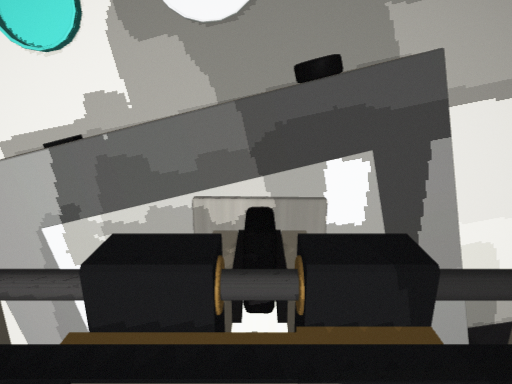

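Run:
```python
from h import *
s=snap("side")
f=lambda uv,z:onz(s,np.array(uv)/9+[270,225],z)
a=f((410,262),.068);b=f((401,286),.058);d=a-b;d[2]=0;print(a,b,d)
o=ctrl.get_obs();print(o["opening"],rot(o["orientation"]).T@d*100)
print(proj(s,b),proj(s,b+[0,0,.01]),proj(s,b+[.01,0,.01]),proj(s,b+[0,.01,.01]))
```

```text
[ 0.64279842 -0.23786456  0.068     ] [ 0.64058055 -0.23841666  0.058     ] [0.00221787 0.0005521  0.        ]
0.013734840206627567 [2.06126379e-01 1.46908914e-04 9.87401777e-02]
[314.55555556 256.77777778] [314.88505175 254.53874918] [318.34066339 253.34592066] [313.13790676 251.60542972]
```

```bash
python3 -m pendant '[[[0.13,0,0.08,0,0,0,0],[0.13,0,0.08,0,0,0,0],[0,0,0,0,0,0,0],[0,0,0,0,0,0,0]]]'
python3 - <<'E'
from h import *
togo([.5592,-.2254,.063])
s=snap("side");crop(s,295,235,40,30,18,"s5.png")
E
```

```text
clock: 9.23
tool_pos: [0.5582, -0.2268, 0.0629]
orientation: [-90.0, 0.1, -11.6]
force: [-5.0, 0.1, 6.5]
opening: 0.0141
clock 9.23 tool cm [ 0.07 -0.01  0.15] pos [ 0.5582 -0.2268  0.0629] rpy [-9.002e+01  6.000e-02 -1.164e+01] F [-5.   0.1  6.5] op 0.0141
```

View pics/s5.png

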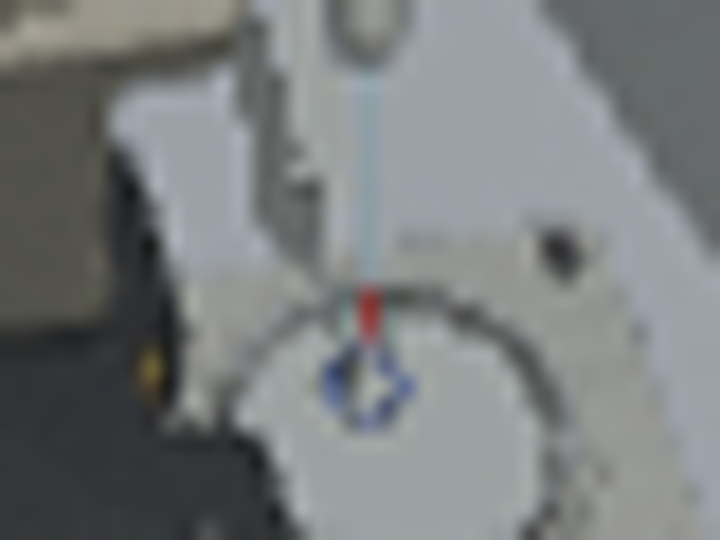

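```bash
python3 -m pendant '[[[0,0,0,0,0,0,0.4],[0,0,0,0,0,0,0.4],[0,0,0,0,0,0,0.4],[0,0,0,0,0,0,0.4],[0,-1,0,0,0,0,0.4],[0,-3,0,0,0,0,0.4],[0,-4,0,0,0,0,0.4],[0,-4,0,0,0,0,0.4],[-1,-4,0,0,0,0,0.4],[-4,-4,0,0,0,0,0.4],[-4,-2,0,0,0,0,0.4],[-4,-2,0,0,0,0,0.4]]]'
python3 - <<'E'
from h import *
togo([.48,.1,.3])
t=snap("top");crop(t,285,140,60,70,8,"t6.png")
s=snap("wrist");cv2.imwrite('pics/w6.png',s['image'][:,:,::-1])
E
```

```text
clock: 10.28
tool_pos: [0.4462, -0.2034, 0.2913]
orientation: [-90.0, -0.1, -11.6]
force: [0.4, 0.9, 0.5]
opening: 0.0354
clock 10.28 tool cm [-2.81 -0.87 30.4 ] pos [ 0.4462 -0.2034  0.2913] rpy [-89.99  -0.09 -11.63] F [0.4 0.9 0.5] op 0.0354
```

View pics/t6.png

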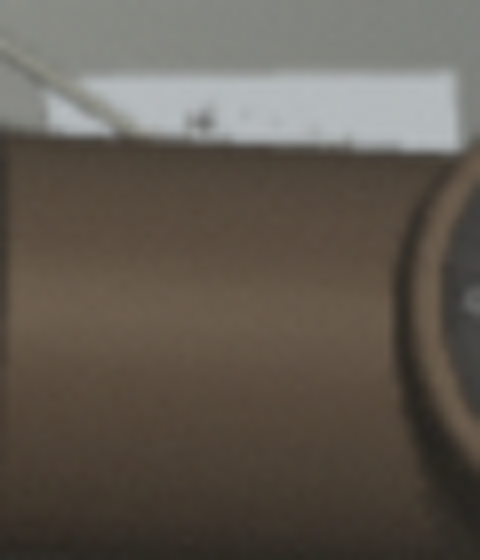

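View pics/w6.png

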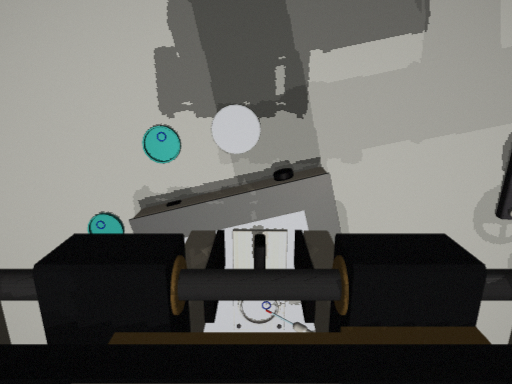

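Run:
```python
from h import *
s=snap("wrist");crop(s,245,297,45,30,16,"w7.png")
b=onz(s,(266.5,305.5),.058);print(b,proj(s,b+[0,0,.01]),proj(s,b+[0.01,0,.01]),proj(s,b+[0,0.01,.01]))
```

```text
[ 0.64631474 -0.23350533  0.058     ] [266.66010649 310.13890827] [268.11805356 316.42036907] [274.07884753 308.84053461]
```

View pics/w7.png

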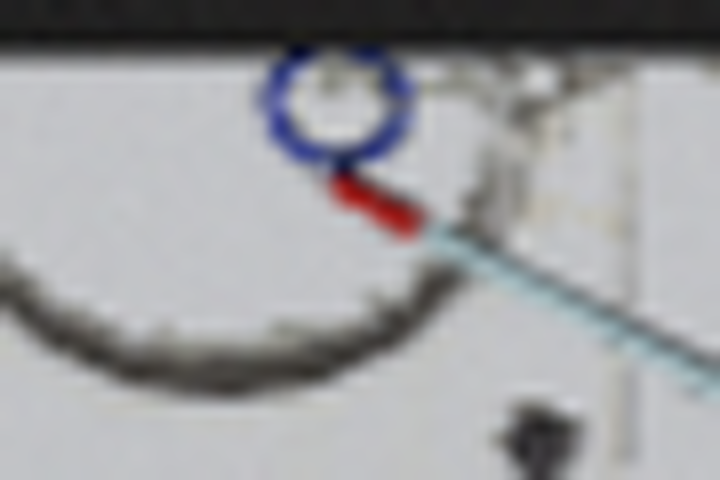

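```bash
python3 -c "
from h import *
togo([.52,.205,.32])"
```

```text
clock 10.43 tool cm [-0.95 -2.65 41.5 ] pos [ 0.446  -0.2035  0.2931] rpy [-89.94  -0.38 -11.6 ] F [ 0.7 -0.6 -0. ] op 0.0346
```

```bash
python3 -m pendant '[[[-0.1,-1.3,3.5,0,0,0,0.4],[-0.1,-1.3,3.5,0,0,0,0.4],[-0.1,0,3.5,0,0,0,0.4],[-0.1,0,3.5,0,0,0,0.4],[-0.1,0,3.5,0,0,0,0.4],[-0.1,0,3.5,0,0,0,0.4],[-0.1,0,3.5,0,0,0,0.4],[-0.1,0,3.5,0,0,0,0.4],[-0.1,0,3.5,0,0,0,0.4],[-0.1,0,3.5,0,0,0,0.4],[0,0,3.5,0,0,0,0.4],[0,0,3,0,0,0,0.4]]]'
python3 -m pendant '[[[0,0,0,0,0,0,0.4],[0,0,0,0,0,0,0.4]]]'
python3 - <<'E'
from h import *
togo([.55,.212,.3])
s=snap("wrist");cv2.imwrite('pics/w8.png',s['image'][:,:,::-1])
t=snap("top");crop(t,285,140,60,70,8,"t8.png")
E
```

```text
clock: 11.43
tool_pos: [0.5213, 0.2075, 0.3148]
orientation: [-90.0, 0.0, -11.6]
force: [0.5, -0.7, -0.2]
opening: 0.0349
clock: 11.6
tool_pos: [0.5211, 0.2066, 0.314]
orientation: [-90.1, 0.1, -11.5]
force: [-0.4, -1.0, -0.7]
opening: 0.035
clock 11.6 tool cm [2.72 1.39 1.11] pos [0.5211 0.2066 0.314 ] rpy [-90.12   0.1  -11.5 ] F [-0.4 -1.  -0.7] op 0.035
```

View pics/w8.png

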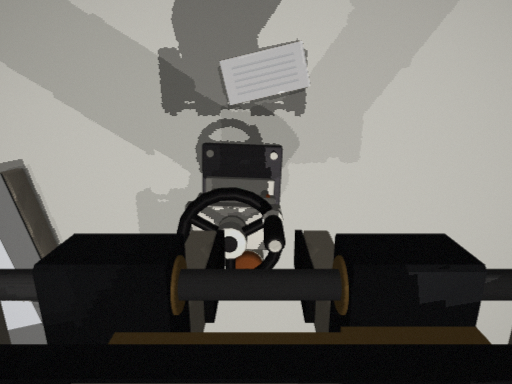

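View pics/t8.png

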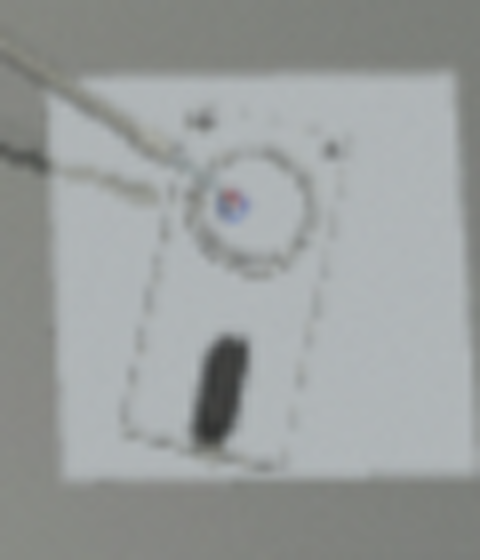

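Run:
```python
from h import *
s=snap("wrist");crop(s,170,180,130,110,6,"w9.png")
for uv in[(275,246),(274,245)]: print(onz(s,uv,.252))
for uv in[(231,243)]: print(onz(s,uv,.205),onz(s,uv,.215))
for n in("handle","handwheel"):
    print(n,[(round(x["confidence"],2),x["bbox"],np.round(cen(x["mask"]),1).tolist()) for x in sil(s,n)[:4]])
```

```text
[0.55177689 0.210891   0.252     ]
[0.55086838 0.21033934 0.252     ]
[0.56400314 0.17201034 0.205     ] [0.55958383 0.17385247 0.215     ]
handle [(0.88, [265.0, 212.6, 24.1, 37.8], [276.2, 233.6])]
handwheel [(0.69, [180.8, 187.3, 105.3, 80.7], [240.5, 224.3])]
```

View pics/w9.png

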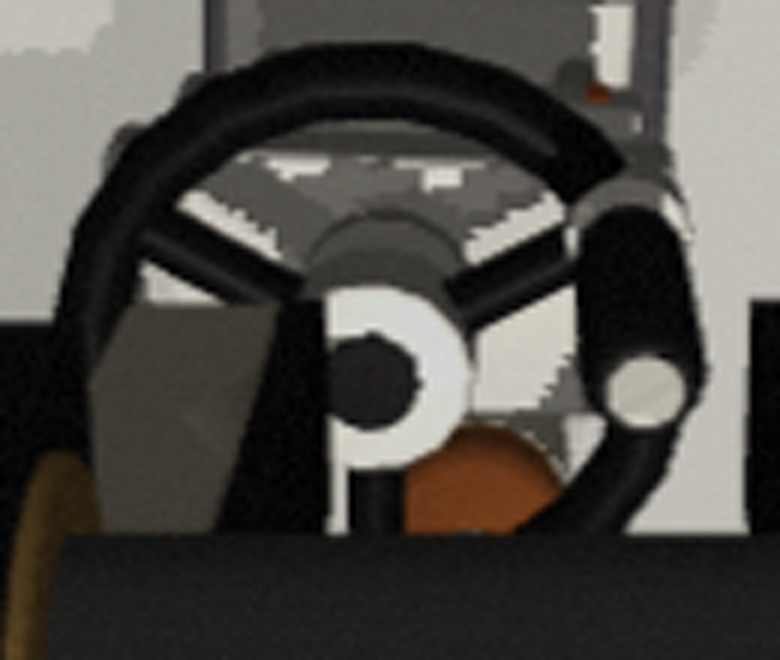

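Run:
```python
from h import *
s=snap("wrist");print(onz(s,(277.5,245.3),.252),onz(s,(232,243.7),.207))
togo(list(onz(s,(277.5,245.3),.252)[:2])+[.218])
```

```text
[0.55213867 0.21192109 0.252     ] [0.56443517 0.17216716 0.207     ]
clock 11.9 tool cm [2.89 9.77 1.4 ] pos [0.521  0.2041 0.3157] rpy [-8.998e+01 -2.000e-02 -1.168e+01] F [-0.7 -0.   0.4] op 0.0351
```

```bash
python3 -m pendant '[[[1.4,0,0.7,0,0,0,0.45],[1.4,0,0.7,0,0,0,0.45],[0.1,1.5,0,0,0,0,0.45],[0,1.5,0,0,0,0,0.45],[0,1,0,0,0,0,0.45],[0,0,0,0,0,0,0.45],[0,0,0,0,0,0,0.45]]]'
python3 - <<'E'
from h import *
togo([.552,.212,.218])
s=snap("wrist");cv2.imwrite('pics/w10.png',s['image'][:,:,::-1])
E
```

```text
clock: 12.48
tool_pos: [0.5521, 0.2122, 0.2755]
orientation: [-90.0, 0.0, -11.6]
force: [0.4, 0.4, 0.2]
opening: 0.0394
clock 12.48 tool cm [-0.    5.75 -0.02] pos [0.5521 0.2122 0.2755] rpy [-9.004e+01  1.000e-02 -1.164e+01] F [0.4 0.4 0.2] op 0.0394
```

View pics/w10.png

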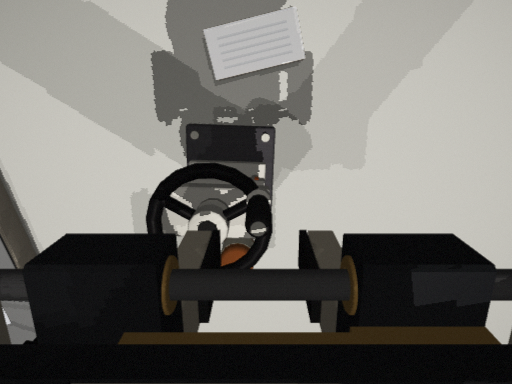

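```bash
python3 -m pendant '[[[0,2,0,0,0,0,0.45],[0,2,0,0,0,0,0.45],[0,1.2,0,0,0,0,0.45],[0,0.5,0,0,0,0,0.45],[0,0,0,0,0,0,0.45]]]'
python3 - <<'E'
from h import *
togo([.552,.212,.218])
s=snap("wrist");cv2.imwrite('pics/w11.png',s['image'][:,:,::-1]); print(proj(s,[.552,.212,.252]))
E
```

```text
clock: 12.95
tool_pos: [0.552, 0.2126, 0.2183]
orientation: [-90.0, 0.0, -11.6]
force: [0.8, 0.5, 0.2]
opening: 0.0394
clock 12.95 tool cm [ 0.01  0.03 -0.06] pos [0.552  0.2126 0.2183] rpy [-9.003e+01  2.000e-02 -1.162e+01] F [0.8 0.5 0.2] op 0.0394
[255.29617634 284.27486293]
```

View pics/w11.png

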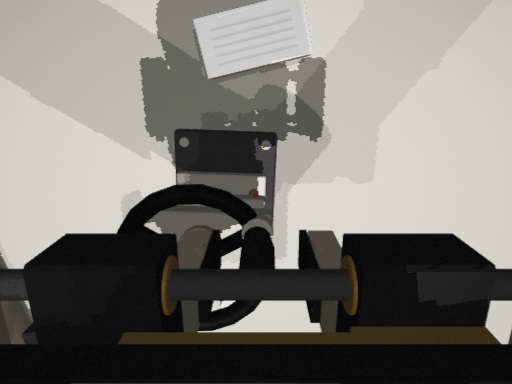

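```bash
cat > chk.py <<'E'
import sys,numpy as np
from plant import ctrl
o=ctrl.get_obs();C=np.array([.5644,.1722])
if len(sys.argv)>3: C=np.array([float(sys.argv[2]),float(sys.argv[3])])
d=o["tool_pos"][:2]-C;r=np.linalg.norm(d);u=d/r;t=np.array([-u[1],u[0]]);F=o["force"][:2]
print("t%.2f ang %.2f r %.2f z%.1f Frad %.1f Ftan %.1f Fz %.1f op %.1f"%(o["clock"],np.degrees(np.arctan2(d[1],d[0])),r*1000,o["tool_pos"][2]*1000,F@u,F@t,o["force"][2],o["opening"]*1000))
lim=float(sys.argv[1]) if len(sys.argv)>1 else 12
sys.exit(1 if np.linalg.norm(o["force"])>lim else 0)
E
python3 -m pendant '[[[0,0,0,0,0,0,0],[0,0,0,0,0,0,0],[0,0,0,0,0,0,0],[0,0,0,0,0,0,0],[0,0,0,0,0,0,0],[0,0,0,0,0,0,0]]]'
python3 chk.py
python3 - <<'E'
import numpy as np
a=118.4
for k in range(36):
    p=np.radians(a-10*k);q=np.radians(a-10*(k+1))
    print(k,round(4.2*(np.cos(q)-np.cos(p)),2),round(4.2*(np.sin(q)-np.sin(p)),2))
E
```

```text
clock: 13.5
tool_pos: [0.5522, 0.2121, 0.219]
orientation: [-90.0, -0.0, -11.6]
force: [-1.7, -3.3, 4.4]
opening: 0.0151
t13.50 ang 106.94 r 41.74 z219.0 Frad -2.7 Ftan 2.6 Fz 4.4 op 15.1
0 0.67 0.29
1 0.71 0.17
2 0.73 0.04
3 0.73 -0.08
4 0.7 -0.21
5 0.65 -0.33
6 0.59 -0.44
7 0.5 -0.53
8 0.4 -0.61
9 0.29 -0.67
10 0.17 -0.71
11 0.04 -0.73
12 -0.08 -0.73
13 -0.21 -0.7
14 -0.33 -0.65
15 -0.44 -0.59
16 -0.53 -0.5
17 -0.61 -0.4
18 -0.67 -0.29
19 -0.71 -0.17
20 -0.73 -0.04
21 -0.73 0.08
22 -0.7 0.21
23 -0.65 0.33
24 -0.59 0.44
25 -0.5 0.53
26 -0.4 0.61
27 -0.29 0.67
28 -0.17 0.71
29 -0.04 0.73
30 0.08 0.73
31 0.21 0.7
32 0.33 0.65
33 0.44 0.59
34 0.53 0.5
35 0.61 0.4
```

```bash
python3 -m pendant '[[[0.67,0,0.29,0,0,0,0]]]' >/dev/null && python3 chk.py && python3 -m pendant '[[[0.71,0,0.17,0,0,0,0]]]' >/dev/null && python3 chk.py && python3 -m pendant '[[[0.73,0,0.04,0,0,0,0]]]' >/dev/null && python3 chk.py && python3 -m pendant '[[[0.73,0,-0.08,0,0,0,0]]]' >/dev/null && python3 chk.py
```

```text
t13.58 ang 98.31 r 41.62 z219.0 Frad -7.2 Ftan 3.4 Fz 3.9 op 15.2
t13.67 ang 87.55 r 41.39 z219.0 Frad -6.8 Ftan 2.9 Fz 6.8 op 15.0
t13.75 ang 77.22 r 41.23 z218.9 Frad -6.9 Ftan 4.1 Fz 6.2 op 15.4
t13.83 ang 67.05 r 41.07 z219.0 Frad -8.8 Ftan 3.4 Fz 8.7 op 15.0
```

```bash
python3 -m pendant '[[[0.7,0,-0.21,0,0,0,0]]]' >/dev/null && python3 chk.py 18 && python3 -m pendant '[[[0.65,0,-0.33,0,0,0,0]]]' >/dev/null && python3 chk.py 18 && python3 -m pendant '[[[0.59,0,-0.44,0,0,0,0]]]' >/dev/null && python3 chk.py 18 && python3 -m pendant '[[[0.5,0,-0.53,0,0,0,0]]]' >/dev/null && python3 chk.py 18 && python3 -m pendant '[[[0.4,0,-0.61,0,0,0,0]]]' >/dev/null && python3 chk.py 18 && python3 -m pendant '[[[0.29,0,-0.67,0,0,0,0]]]' >/dev/null && python3 chk.py 18 && python3 -m pendant '[[[0.17,0,-0.71,0,0,0,0]]]' >/dev/null && python3 chk.py 18 && python3 -m pendant '[[[0.04,0,-0.73,0,0,0,0]]]' >/dev/null && python3 chk.py 18
```

```text
t13.92 ang 56.98 r 40.95 z219.0 Frad -9.0 Ftan 2.8 Fz 8.7 op 15.1
t14.00 ang 46.99 r 40.86 z218.9 Frad -8.9 Ftan 3.3 Fz 9.8 op 15.6
t14.08 ang 36.95 r 40.83 z219.0 Frad -9.4 Ftan 2.9 Fz 10.2 op 15.4
t14.17 ang 27.05 r 40.84 z219.0 Frad -10.1 Ftan 3.1 Fz 9.1 op 15.2
t14.25 ang 17.23 r 40.87 z219.0 Frad -9.2 Ftan 2.3 Fz 10.2 op 15.0
t14.33 ang 7.45 r 40.91 z218.9 Frad -8.2 Ftan 3.6 Fz 8.9 op 15.3
t14.42 ang -2.23 r 41.02 z219.0 Frad -8.3 Ftan 1.7 Fz 8.1 op 15.7
t14.50 ang -11.82 r 41.14 z219.0 Frad -7.5 Ftan 3.4 Fz 7.2 op 15.3
```

```bash
python3 -m pendant '[[[-0.08,0,-0.73,0,0,0,0]]]' >/dev/null && python3 chk.py 18 && python3 -m pendant '[[[-0.21,0,-0.7,0,0,0,0]]]' >/dev/null && python3 chk.py 18 && python3 -m pendant '[[[-0.33,0,-0.65,0,0,0,0]]]' >/dev/null && python3 chk.py 18 && python3 -m pendant '[[[-0.44,0,-0.59,0,0,0,0]]]' >/dev/null && python3 chk.py 18 && python3 -m pendant '[[[-0.53,0,-0.5,0,0,0,0]]]' >/dev/null && python3 chk.py 18 && python3 -m pendant '[[[-0.61,0,-0.4,0,0,0,0]]]' >/dev/null && python3 chk.py 18 && python3 -m pendant '[[[-0.67,0,-0.29,0,0,0,0]]]' >/dev/null && python3 chk.py 18 && python3 -m pendant '[[[-0.71,0,-0.17,0,0,0,0]]]' >/dev/null && python3 chk.py 18 && python3 -m pendant '[[[-0.73,0,-0.04,0,0,0,0]]]' >/dev/null && python3 chk.py 18 && python3 -m pendant '[[[-0.73,0,0.08,0,0,0,0]]]' >/dev/null && python3 chk.py 18 && python3 -m pendant '[[[-0.7,0,0.21,0,0,0,0]]]' >/dev/null && python3 chk.py 18 && python3 -m pendant '[[[-0.65,0,0.33,0,0,0,0]]]' >/dev/null && python3 chk.py 18
```

```text
t14.58 ang -15.89 r 41.35 z219.1 Frad -11.0 Ftan 37.0 Fz 0.2 op 15.2
```

```bash
python3 chk.py; python3 -m pendant '[[[0.02,0,0.25,0,0,0,0]]]' && python3 chk.py; python3 -m pendant '[[[0,0,0,0,0,0,0],[0,0,0,0,0,0,0]]]' >/dev/null; python3 chk.py
```

```text
t14.58 ang -15.89 r 41.35 z219.1 Frad -11.0 Ftan 37.0 Fz 0.2 op 15.2
clock: 14.67
tool_pos: [0.6041, 0.1616, 0.2191]
orientation: [-89.6, -0.1, -11.6]
force: [-1.2, 4.3, 1.9]
opening: 0.0152
t14.67 ang -14.94 r 41.13 z219.1 Frad -2.3 Ftan 3.9 Fz 1.9 op 15.2
t14.83 ang -15.14 r 41.17 z219.0 Frad -4.2 Ftan 8.0 Fz 3.4 op 15.5
```

```bash
python3 -m pendant '[[[-0.01,0,-0.1,0,0,0,0],[0,0,0,0,0,0,0],[0,0,0,0,0,0,0]]]' >/dev/null; python3 chk.py
python3 - <<'E'
from h import *
o=ctrl.get_obs();print(o["tool_pos"])
s=snap("side");crop(s,165,60,150,150,5,"s12.png")
E
```

```text
t15.08 ang -15.19 r 41.22 z219.1 Frad -4.6 Ftan 11.0 Fz 2.3 op 15.2
[0.60417885 0.16139943 0.21906588]
```

View pics/s12.png

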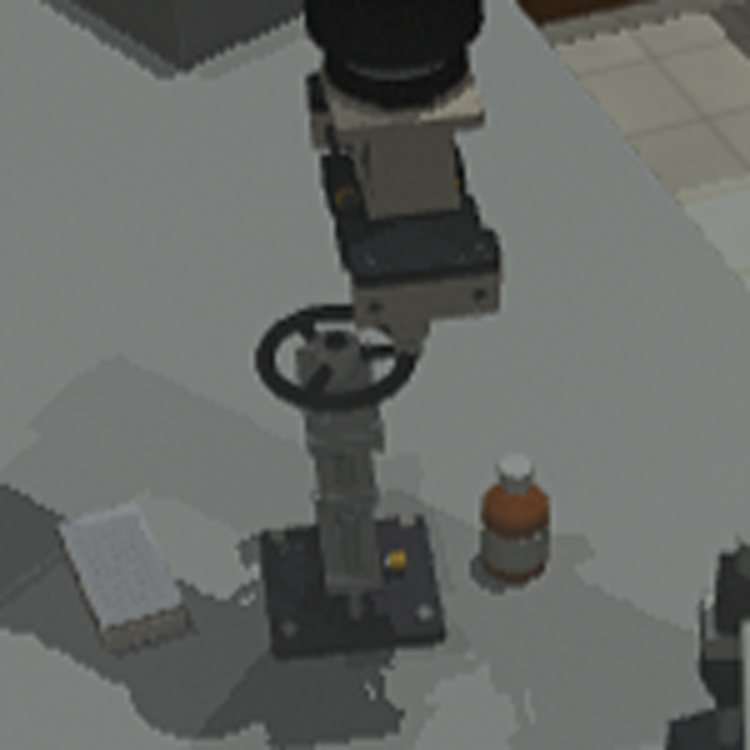

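Run:
```python
import numpy as np
from scipy.optimize import least_squares
d=np.array([(106.94,41.74),(98.31,41.62),(87.55,41.39),(77.22,41.23),(67.05,41.07),(56.98,40.95),(46.99,40.86),(36.95,40.83),(27.05,40.84),(17.23,40.87),(7.45,40.91),(-2.23,41.02),(-11.82,41.14),(-14.94,41.13)])
a=np.radians(d[:,0]);P=np.c_[np.cos(a),np.sin(a)]*d[:,1:]/1000+[.5644,.1722]
r=least_squares(lambda v:np.hypot(P[:,0]-v[0],P[:,1]-v[1])*1000-v[2]*1000,[.5644,.1722,.042],x_scale=.001)
print(r.x,np.round(r.fun,2))
r2=least_squares(lambda v:np.hypot(P[:,0]-v[0],P[:,1]-v[1])*1000-42,[.5644,.1722],x_scale=.001);print(r2.x,np.round(r2.fun,2))
C=r2.x;q=np.array([.6041,.1616]);print("stop ang",[np.degrees(np.arctan2(*(np.array(p)-C)[::-1])) for p in ([.6041,.1616],[.60418,.1614])])
q=np.array([.60415,.16155])-C
th=np.degrees(np.arctan2(q[1],q[0]))+11.6;print(th)
for st in (15,):
  prev=None
  for k in range(25):
    A=np.radians(th+st*k);p=4.2*np.array([np.cos(A),np.sin(A)])
    if prev is not None: print(k,np.round(p-prev,2))
    prev=p
```

```text
[0.5633421  0.17160426 0.04204174] [-0.02  0.03  0.    0.01 -0.   -0.01 -0.02 -0.01  0.01  0.02 -0.    0.02
  0.02 -0.03]
[0.56337845 0.17163918] [-0.01  0.04  0.01  0.01 -0.01 -0.02 -0.03 -0.02  0.    0.01 -0.    0.02
  0.03 -0.02]
stop ang [np.float64(-13.849101544333912), np.float64(-14.087506014435965)]
-2.298999410945891
1 [-0.1   1.09]
2 [-0.38  1.03]
3 [-0.63  0.9 ]
4 [-0.84  0.7 ]
5 [-1.    0.46]
6 [-1.08  0.19]
7 [-1.09 -0.1 ]
8 [-1.03 -0.38]
9 [-0.9  -0.63]
10 [-0.7  -0.84]
11 [-0.46 -1.  ]
12 [-0.19 -1.08]
13 [ 0.1  -1.09]
14 [ 0.38 -1.03]
15 [ 0.63 -0.9 ]
16 [ 0.84 -0.7 ]
17 [ 1.   -0.46]
18 [ 1.08 -0.19]
19 [1.09 0.1 ]
20 [1.03 0.38]
21 [0.9  0.63]
22 [0.7  0.84]
23 [0.46 1.  ]
24 [0.19 1.08]
```

```bash
python3 -m pendant '[[[-0.12,0,1.19,0,0,0,0],[-0.38,0,1.03,0,0,0,0],[-0.63,0,0.9,0,0,0,0]]]' >/dev/null && python3 chk.py 25 .56338 .17164 && python3 -m pendant '[[[-0.84,0,0.7,0,0,0,0],[-1,0,0.46,0,0,0,0],[-1.08,0,0.19,0,0,0,0]]]' >/dev/null && python3 chk.py 25 .56338 .17164
```

```text
t15.38 ang 27.79 r 41.83 z219.0 Frad 3.6 Ftan -3.1 Fz 3.5 op 15.1
t15.63 ang 74.52 r 41.86 z219.1 Frad 3.4 Ftan -3.4 Fz 2.5 op 15.2
```

```bash
python3 -m pendant '[[[-1.09,0,-0.1,0,0,0,0],[-1.03,0,-0.38,0,0,0,0],[-0.9,0,-0.63,0,0,0,0]]]' >/dev/null && python3 chk.py 25 .56338 .17164 && python3 -m pendant '[[[-0.7,0,-0.84,0,0,0,0],[-0.46,0,-1,0,0,0,0],[-0.19,0,-1.08,0,0,0,0]]]' >/dev/null && python3 chk.py 25 .56338 .17164 && python3 -m pendant '[[[0.1,0,-1.09,0,0,0,0],[0.38,0,-1.03,0,0,0,0],[0.63,0,-0.9,0,0,0,0]]]' >/dev/null && python3 chk.py 25 .56338 .17164 && python3 -m pendant '[[[0.84,0,-0.7,0,0,0,0],[1,0,-0.46,0,0,0,0],[1.08,0,-0.19,0,0,0,0]]]' >/dev/null && python3 chk.py 25 .56338 .17164 && python3 -m pendant '[[[1.09,0,0.1,0,0,0,0],[1.03,0,0.38,0,0,0,0],[0.9,0,0.63,0,0,0,0]]]' >/dev/null && python3 chk.py 25 .56338 .17164 && python3 -m pendant '[[[0.7,0,0.84,0,0,0,0],[0.46,0,1,0,0,0,0],[0.19,0,1.08,0,0,0,0]]]' >/dev/null && python3 chk.py 25 .56338 .17164
```

```text
t15.88 ang 121.31 r 42.00 z219.1 Frad 0.5 Ftan -3.9 Fz 2.3 op 15.6
t16.13 ang 168.68 r 42.23 z219.1 Frad -7.7 Ftan -3.0 Fz -1.4 op 15.1
t16.38 ang -145.77 r 42.36 z219.1 Frad -14.7 Ftan -2.6 Fz -3.6 op 15.5
t16.63 ang -102.33 r 42.46 z219.0 Frad -21.0 Ftan -3.4 Fz 1.4 op 15.1
t16.88 ang -60.99 r 42.43 z218.8 Frad -19.2 Ftan -3.0 Fz 12.0 op 15.3
t17.13 ang -19.86 r 41.99 z219.0 Frad -4.6 Ftan -3.6 Fz 9.0 op 14.8
```

Run:
```python
import numpy as np
p=lambda r,a:r*np.array([np.cos(np.radians(a)),np.sin(np.radians(a))])
prev=p(4.258,-7.65)
for k in range(1,25):
    q=p(4.2,-7.65+15.0*k);d=np.round(q-prev,2);print(k,d);prev=prev+d
```

```text
1 [-0.05  1.1 ]
2 [-0.29  1.06]
3 [-0.54  0.95]
4 [-0.77  0.78]
5 [-0.95  0.55]
6 [-1.06  0.29]
7 [-1.1  0. ]
8 [-1.06 -0.28]
9 [-0.95 -0.54]
10 [-0.78 -0.78]
11 [-0.55 -0.95]
12 [-0.28 -1.05]
13 [-0.01 -1.1 ]
14 [ 0.29 -1.06]
15 [ 0.54 -0.95]
16 [ 0.77 -0.78]
17 [ 0.95 -0.55]
18 [ 1.06 -0.29]
19 [1.1 0. ]
20 [1.06 0.28]
21 [0.95 0.55]
22 [0.78 0.77]
23 [0.55 0.95]
24 [0.28 1.06]
```

```bash
python3 -m pendant '[[[-0.05,0,1.1,0,0,0,0],[-0.29,0,1.06,0,0,0,0],[-0.54,0,0.95,0,0,0,0]]]' >/dev/null && python3 chk.py 25 .56338 .17164 && python3 -m pendant '[[[-0.77,0,0.78,0,0,0,0],[-0.95,0,0.55,0,0,0,0],[-1.06,0,0.29,0,0,0,0]]]' >/dev/null && python3 chk.py 25 .56338 .17164 && python3 -m pendant '[[[-1.1,0,0,0,0,0,0],[-1.06,0,-0.28,0,0,0,0],[-0.95,0,-0.54,0,0,0,0]]]' >/dev/null && python3 chk.py 25 .56338 .17164 && python3 -m pendant '[[[-0.78,0,-0.78,0,0,0,0],[-0.55,0,-0.95,0,0,0,0],[-0.28,0,-1.05,0,0,0,0]]]' >/dev/null && python3 chk.py 25 .56338 .17164
```

```text
t17.38 ang 24.59 r 41.91 z219.0 Frad -4.1 Ftan -3.8 Fz 9.0 op 15.4
t17.63 ang 69.93 r 41.95 z219.0 Frad -3.7 Ftan -3.3 Fz 6.5 op 15.1
t17.88 ang 115.25 r 42.12 z219.0 Frad -6.8 Ftan -4.0 Fz 4.3 op 15.2
t18.13 ang 160.21 r 42.24 z219.0 Frad -7.8 Ftan -3.1 Fz 2.5 op 15.4
```

```bash
python3 -m pendant '[[[0.02,0,-1.1,0,0,0,0],[0.29,0,-1.06,0,0,0,0],[0.54,0,-0.95,0,0,0,0]]]' >/dev/null && python3 chk.py 25 .56338 .17164 && python3 -m pendant '[[[0.77,0,-0.78,0,0,0,0],[0.95,0,-0.55,0,0,0,0],[1.06,0,-0.29,0,0,0,0]]]' >/dev/null && python3 chk.py 25 .56338 .17164 && python3 -m pendant '[[[1.1,0,0,0,0,0,0],[1.06,0,0.28,0,0,0,0],[0.95,0,0.55,0,0,0,0]]]' >/dev/null && python3 chk.py 25 .56338 .17164 && python3 -m pendant '[[[0.78,0,0.77,0,0,0,0],[0.5,0,0.95,0,0,0,0],[0,0,0,0,0,0,0],[0,0,0,0,0,0,0]]]' >/dev/null && python3 chk.py 25 .56338 .17164; python3 -c "
from h import *
print(ctrl.get_obs()['tool_pos'])"
```

```text
t18.38 ang -154.88 r 42.25 z219.0 Frad -5.1 Ftan -2.8 Fz 4.6 op 15.4
t18.63 ang -109.89 r 42.25 z219.0 Frad -5.9 Ftan -4.0 Fz 8.3 op 15.6
t18.88 ang -65.33 r 42.19 z218.9 Frad -7.2 Ftan -3.4 Fz 12.5 op 15.3
t19.22 ang -33.52 r 41.93 z219.0 Frad 1.2 Ftan 2.5 Fz 6.7 op 15.2
[0.59833845 0.14848271 0.21899191]
```

```bash
python3 -m pendant '[[[0.13,0,0.42,0,0,0,0],[0.11,0,0.42,0,0,0,0],[0,0,0,0,0,0,0],[0,0,0,0,0,0,0]]]' >/dev/null && python3 chk.py 25 .56338 .17164
```

```text
t19.55 ang -22.96 r 41.88 z219.0 Frad 2.5 Ftan -1.3 Fz 7.7 op 15.2
```

```bash
python3 -m pendant '[[[0.05,0,0.33,0,0,0,0],[0.03,0,0.33,0,0,0,0],[0,0,0,0,0,0,0],[0,0,0,0,0,0,0]]]' >/dev/null && python3 chk.py 25 .56338 .17164
```

```text
t19.88 ang -14.00 r 41.89 z219.0 Frad 2.5 Ftan -0.4 Fz 8.1 op 15.0
```

```bash
python3 -m pendant '[[[0,0,0.02,0,0,0,0],[0,0,0,0,0,0,0],[0,0,0,0,0,0,0],[0,0,0,0,0,0,0]]]' >/dev/null; python3 chk.py 25 .56338 .17164
python3 - <<'E'
from h import *
s=snap("side");crop(s,165,60,220,170,3.5,"s13.png")
t=snap("top");crop(t,160,130,200,120,4,"t13.png")
w=snap("wrist");cv2.imwrite('pics/w13.png',w['image'][:,:,::-1])
crop(s,295,235,40,30,18,"s14.png")
E
```

```text
t20.22 ang -14.00 r 41.85 z219.0 Frad 3.2 Ftan -1.7 Fz 7.5 op 15.3
```

View pics/s13.png

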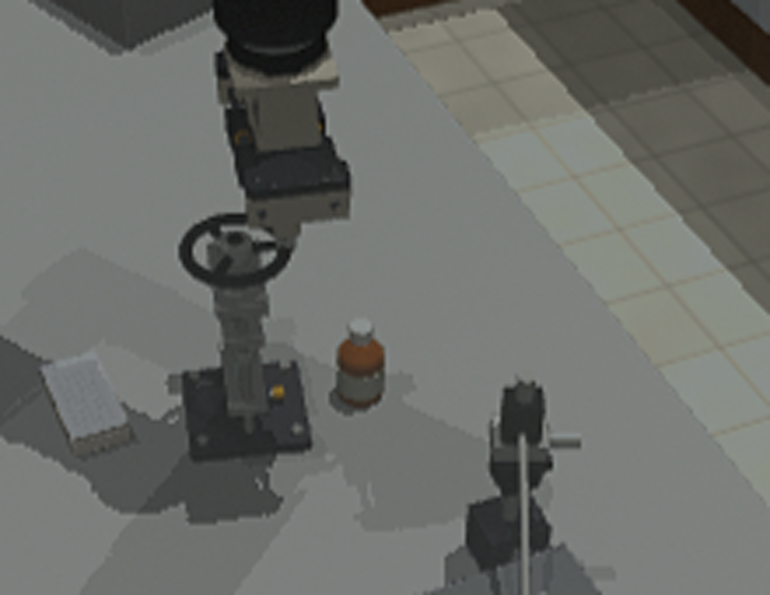

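View pics/t13.png

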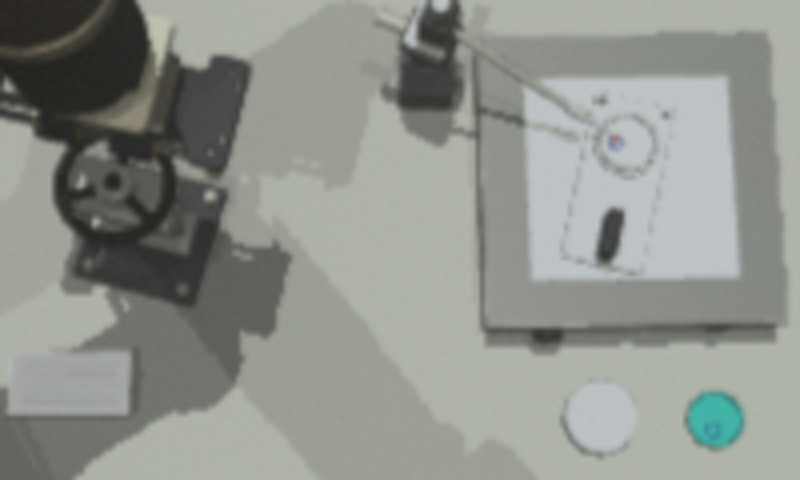

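View pics/w13.png

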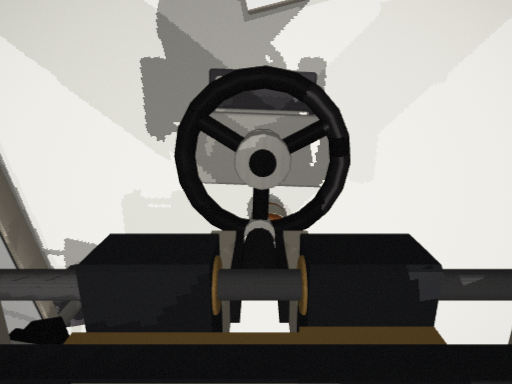

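View pics/s14.png

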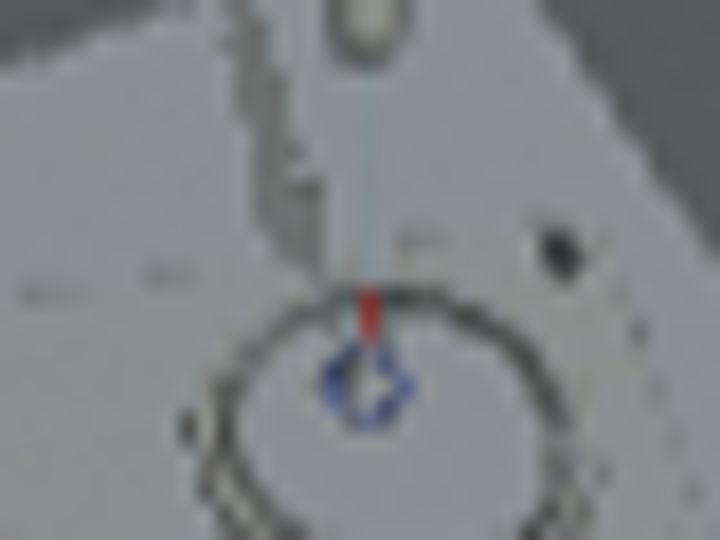

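```bash
python3 -m pendant '[[[0,0,0.03,0,0,0,0],[0,0,0,0,0,0,0],[0,0,0,0,0,0,0],[0,0,0,0,0,0,0]]]' >/dev/null; python3 chk.py 25 .56338 .17164
```

```text
t20.70 ang -13.81 r 41.87 z219.0 Frad 3.1 Ftan -1.3 Fz 8.2 op 15.4
```

```bash
python3 -c "
from plant import ctrl
print(ctrl.close_job())"
```

```text
the job is handed in; nothing more can be done
None
```

I finished both parts and handed the job in at 20.7 s; the close call gave no verdict.

**Carrier:** I slid it by its grip about 5 cm over the stage, without lifting it, and let it go. The wrist, top and side pictures all show the red tip over the inside of the blue ring. The wrist picture puts the tip within about 1 mm of the ring's centre. In the last pictures it is unchanged.

**Handwheel:** I wound it clockwise about 120° until it hit a hard stop, where the push on the tool peaked at 37 N. It later turned freely through that same angle while backing off, so this was the wheel's own stop and not an obstruction.
- **Turns:** I then backed it off two full turns. The handle's angle read -13.8° at the end, against about -13.7° estimated for the stop without load.
- **Grip:** The fingers still hold the handle, with a 15 mm opening and about 3 N sideways. The tool also feels about 8 N vertically.
- **Force:** Sideways force peaked at about 21 N during the first back-off turn, because my circle was slightly off-centre. I corrected it for the second turn.

**Bystanders:** In the final pictures the oil bottle, capillary case and spare dish looked to be where they started. I did not measure them again.

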